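Draw the long probe rod from its storage tube and lay it in the cradle

TASK

Draw the long probe rod out of its horizontal storage tube through the guide fork, hand over hand, until it is clear of the tube; then find where it balances and, gripping it there, lift it level up out of the fork and lay it gently in the two V rests of the cradle, with its heavy steel end towards the end plate and within about a finger's width of it, letting go only once it lies there. Keep the rod close to level all the time, never letting an end swing down, and leave everything else on the bench where it is.

Things in the scene. Friction and masses are not known exactly. Their poses are not given: they have to be found in the camera images.
- rod: long round probe rod, 340 mm, 20 mm diameter: 220 mm light aluminium shaft and 120 mm heavy steel, a thin black band at the joint. Origin on the axis at mid-length; y runs along it to the steel end (+170 mm). Weighs 0.3 to 0.57 kg. Starts lying in the tube, steel end deepest, 75 to 100 mm of its aluminium end out of the mouth
- rod_steel_end (a point): centre of the end face of the rod's heavy steel end; axes as the rod's. The rod's balance point, unknown beforehand, lies 90 to 135 mm from this end: gripped far from there the rod swings down
- rod_light_end (a point): centre of the end face of the rod's light aluminium end; axes as the rod's
- tube_mouth (a point): open end of the fixed clear tube, on the axis of the rod lying in it, 75 mm above the table; z up, y INTO the tube: the rod is drawn along -y. Tube: outside 31 mm, bore 25 mm, y = 0 to 310 mm, far end closed. A 30 mm long open gutter, lower than the rod's axis and under 30 mm wide, goes on from the mouth (y = 0 to -30 mm) and carries the rod's underside
- fork (a point): guide fork of the tube stand, axes as the mouth's: on the rod's line, 187 mm out of the mouth, 14 mm thick. Slot 30 mm wide, open at the top, floor 11.5 mm below the rod's axis; uprights reach 40 mm above the axis, 82 mm wide over all: the rod passes, fingers do not. From gutter to fork the rod is free from above, 65 mm over the stand's 90 mm wide base plate
- cradle: fixed low cradle for the rod; origin on the table under its middle, z up, y along it to its end plate. Black V rests (90 degrees, 16 mm long, 45 mm wide, tops 64 mm up) at y = -90 and +90 mm; the rod in them has its axis 55 mm above the table at x = 0. End plate 60 mm wide, 83 mm high, inner face at y = +150 mm; other end open. Base plate 70 x 300 x 8 mm
- jar_a: a bystander to leave alone: squat lidded glass sample jar, 60 mm across, 55 mm high; origin at the centre of its underside
- jar_b: a bystander to leave alone: squat lidded glass sample jar, 66 mm across, 50 mm high; origin at the centre of its underside
- jar_c: a bystander to leave alone: squat lidded glass sample jar, 66 mm across, 50 mm high; origin at the centre of its underside
- bottle: a bystander to leave alone: white plastic bottle, 60 mm across, 130 mm high; origin at the centre of its underside
- screwdriver: a bystander to leave alone: screwdriver lying on the table, under 250 mm long, under 40 mm high; origin under it, x along it
- dish: a bystander to leave alone: white bowl, 90 mm across, 30 mm high; origin at the centre of its underside
- mouse: a bystander to leave alone: computer mouse, 100 x 60 x 34 mm, on a thin pad; origin at the centre of its underside

How it is judged:
By the outcome, as a careful person would: the job done as asked, in the order asked, and still so for the second after the job is handed in, with the robot touching nothing.
It also fails if it takes over 72 s, if anything falls off the work surface, if the arm or the gripper's body presses on something with over 40 N, if the wrist force passes 120 N, or if a joint passes its speed limit or range.

ROBOT

A 6-joint arm with a two-finger parallel gripper is mounted at the origin on the work surface. World frame = base frame: x ahead of the robot, y to its left, z up, the work surface at z = 0. Lengths are in m, angles in rad, forces in N, time in s.
With the tool pointing down it reaches from about 0.25 to 0.775 m from the base axis. Payload 4 kg.
Tool frame: the origin (TCP) lies on the centre line of the jaws, within the pads' length; the fingertips stand 25 mm ahead of it and the grasp point (between the pads) lies 6 mm ahead of it; z points along the fingers, y is the line along which they close (so a half turn about z gives the same grasp; the last joint's range is limited). The gripper opens to 94 mm and grips with 3 to 60 N. Pads are 16 mm wide; open, the fingers measure 119 mm over their backs; the gripper's body (75 mm by 177 mm) begins 78 mm behind the grasp point.
Start: joints at [1.205, 0.087, 1.371, -0, 1.684, -0.103], TCP at [0.143, 0.531, 0.231] pointing down, gripper open.
Joint ranges: [-3.1, 3.1], [-0.76, 2.03], [0.27, 2.55], [-1.08, 4.22], [0.17, 2.65], [-2.57, 2.57]. Speed limits (rad/s): [2.79, 2.79, 3.14, 3.14, 3.14, 3.14].

INTERFACE

Orientations are given as [roll, pitch, yaw] about the fixed x, y, z axes, in that order (R = Rz(yaw) Ry(pitch) Rx(roll)).
In Python, from bench import robot, imaging gives the robot as it stands. The module is installed in compiled form; this text tells all that it offers.
- The arm moves only by the tool drive_tool, never from a script. Its argument "series" is a list of rows, each a list of 3 entries, a list of its own where there are three numbers: the finger opening in m, from 0 to 0.094, then the shift along the tool's x, y, z in m, then the turn, a rotation vector about the tool's x, y, z in rad. A call has 1 to 5 rows; each row is the pose to reach, as a shift and turn from the pose commanded when the call began, along the tool's axes at that moment; what a row does not reach only later rows make up. A row lasts 1/8 s, in which the tool goes at most 62.5 mm and 10.7 degrees, less where a joint would pass 70% of its speed; a pose out of reach is approached as far as the arm can. A call with a gripper value outside its range is refused whole. The fingers move at their own pace and stop on an object; the grip force is fixed at half the most. Time passes only in rows, so rows that repeat a pose let the fingers close. It gives the time, the measured TCP pose, the force, the opening and the grip force at its end, in the units of the state.
- robot.get_obs(): the state, without advancing time (a new reading comes with each control period).
- imaging.snapshot(name): name is "side" or "top" or "wrist"; returns the picture (384x512x3 uint8, red, green, blue); there is no depth.
- imaging.get_calibration(name): a dict with "intrinsics" (3x3 intrinsics, pixels), "position" and "rotation" of the camera in the world. Camera axes: x right, y up, looking along -z (the intrinsics and any distortion apply to the point x, -y, -z); pixel columns grow to the right and rows downward; lengths in m; the calibration is good to about 2 mm. A picture is of the moment at which its call begins: read the wrist's pose just before it. get_calibration takes no time and is no camera call; for the wrist camera it gives the pose at the moment of the call.
- robot.close_job(): hands the job in; it is judged then, once.
The state is a dict: "time": time; "joint_positions": joint angles; "qvel": joint speeds; "joint_torque": joint torques, N m; "tool_pos": TCP position; "ee_rot": TCP orientation; "wrist_force": force on the tool from outside, world axes, zero at the start; "wrist_torque": the same for the moment, N m; "width": finger opening in m; "finger_force": force on a finger pad.
Only numpy, scipy, OpenCV 4.12 (cv2) and the standard library are available. Lean on these libraries where they do the work, as an engineer would, in place of code of your own. Each camera call takes 0.05 s, during which the arm holds its last target. There are 200 camera calls.

## Working session

There is one attempt and no reset: what is moved stays moved. The work goes in short steps, Python scripts to look and compute and a tool call to move; the robot and the scene stay as the last step left them, time stands still between calls to the robot, and variables do not carry over. Pictures are saved under pics/ and viewed, at most 13 in all, crops included, and the job is handed in when it is done.

Besides the shell and the picture viewer there is one more tool, called after "Emit:" as name(argument=value, ...) on one line, values as JSON. drive_tool: Moves the arm, as the interface text tells. Its arguments: {"type":"object","properties":{"series":{"type":"array"}},"required":["series"]}

```bash
mkdir -p pics; cat > h.py <<'E'
import numpy as np, cv2
from bench import robot, imaging
def snap(n,f):
    im=imaging.snapshot(n); cv2.imwrite('pics/'+f,cv2.cvtColor(im,cv2.COLOR_RGB2BGR)); return im
def ray(n,u,v):
    c=imaging.get_calibration(n);K=np.array(c['intrinsics']);p=np.linalg.solve(K,[u,v,1.]);
    d=np.array(c['rotation'])@[p[0],-p[1],-p[2]]; return np.array(c['position']),d
def onz(n,u,v,z):
    o,d=ray(n,u,v); return o+d*(z-o[2])/d[2]
E
python3 - <<'E'
from h import *
a=snap('top','top0.png');b=snap('side','side0.png')
for n in('top','side'):
    c=imaging.get_calibration(n);print(n,{k:(np.round(v,3).tolist() if not isinstance(v,str) else v) for k,v in c.items()})
print(robot.get_obs())
E
```

```text
top {'intrinsics': [[371.369, 0.0, 257.768], [0.0, 371.369, 187.223], [0.0, 0.0, 1.0]], 'position': [0.381, -0.126, 1.134], 'rotation': [0.207, 0.003, -1.493]}
side {'intrinsics': [[443.496, 0.0, 251.567], [0.0, 443.496, 195.015], [0.0, 0.0, 1.0]], 'position': [0.126, -1.038, 0.898], 'rotation': [0.912, 0.012, -0.477]}
{'time': 0.1, 'joint_positions': array([ 1.20490386e+00,  8.78726153e-02,  1.37206805e+00, -5.38639733e-06,
        1.68358460e+00, -1.03097461e-01]), 'qvel': array([-0.00035372,  0.00021077, -0.00464771,  0.00063835, -0.0011271 ,
       -0.00297772]), 'joint_torque': array([ 1.91824460e-03, -3.41255808e+01, -3.03300297e+01,  7.19217723e-02,
        3.04205215e-02, -9.94445622e-05]), 'tool_pos': array([0.14272924, 0.53071165, 0.22944359]), 'ee_rot': array([-3.13966976e+00, -1.93569186e-04,  2.87879686e+00]), 'wrist_force': array([ 0.45204658,  0.15934403, -0.43788163]), 'wrist_torque': array([ 0.00373312, -0.04514966,  0.0118513 ]), 'finger_force': 0.0, 'width': 0.09418785608285736}
```

View pics/top0.png

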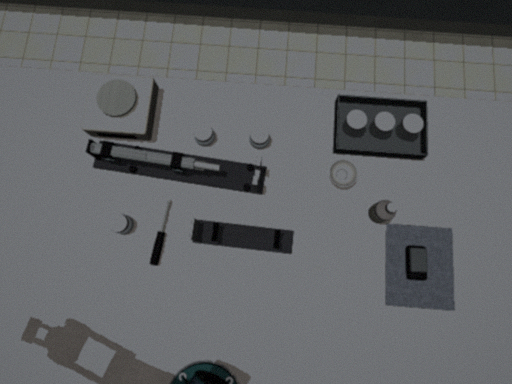

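View pics/side0.png

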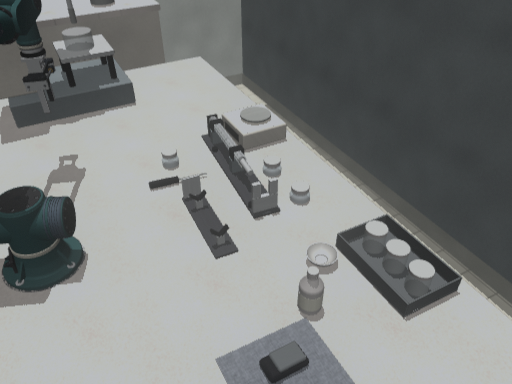

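Top view: tube runs from about (90,148) to its mouth near (195,163), the rod's light end is near (219,168) and the fork near (258,176). The cradle runs from (194,231), its end plate, to (292,241), with V rests near (216,232) and (278,239). I'll enlarge that area.

```bash
cat >> h.py <<'E'
from scipy.spatial.transform import Rotation as R
def ray(n,u,v,c=None):
    c=c or imaging.get_calibration(n);K=np.array(c['intrinsics']);p=np.linalg.solve(K,[u,v,1.])
    return np.array(c['position']),R.from_euler('xyz',c['rotation']).apply([p[0],-p[1],-p[2]])
def proj(n,P,c=None):
    c=c or imaging.get_calibration(n);q=R.from_euler('xyz',c['rotation']).inv().apply(np.array(P)-c['position'])
    q=q*[1,-1,-1];k=np.array(c['intrinsics'])@q;return k[:2]/k[2]
E
python3 - <<'E'
from h import *
a=cv2.imread('pics/top0.png')[125:260,80:300]
a=cv2.resize(np.clip(a.astype(float)*1.8,0,255).astype(np.uint8),None,fx=3.6,fy=3.6,interpolation=cv2.INTER_CUBIC);cv2.imwrite('pics/topc.png',a)
b=cv2.imread('pics/side0.png')[105:260,170:320]
b=cv2.resize(np.clip(b.astype(float)*1.6,0,255).astype(np.uint8),None,fx=3.8,fy=3.8,interpolation=cv2.INTER_CUBIC);cv2.imwrite('pics/sidec.png',b)
for u,v,z,n in[(90,148,.075,'tubefar'),(195,163,.075,'mouth'),(219,168,.075,'light'),(258,176,.1,'fork'),(216,232,.064,'V1'),(278,239,.064,'V2'),(196,231,.083,'plate')]:print(n,onz('top',u,v,z).round(3))
E
```

```text
tubefar [0.684 0.403 0.075]
mouth [0.662 0.085 0.075]
light [0.652 0.013 0.075]
fork [ 0.631 -0.104  0.1  ]
V1 [0.465 0.004 0.064]
V2 [ 0.459 -0.175  0.064]
plate [0.462 0.059 0.083]
```

View pics/topc.png

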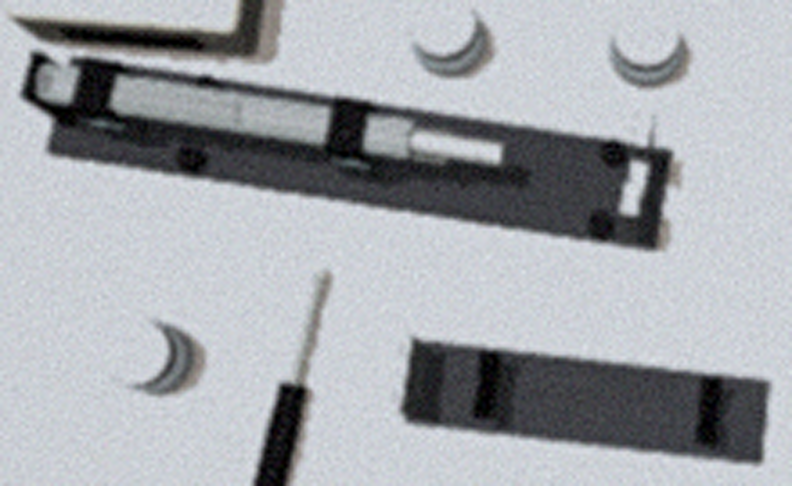

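View pics/sidec.png

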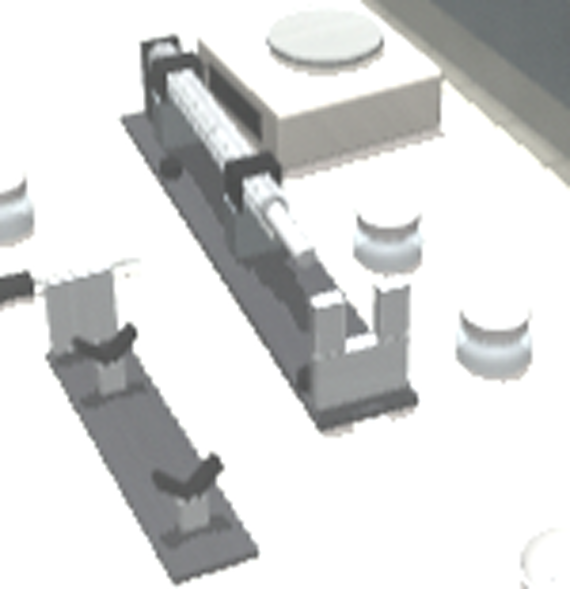

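The crops agree: mouth at crop (412,140), light end (502,152), fork slot (632,188), V rests (488,385) and (710,412). Next I'll compute the axes and cross-check them against the side view.

```bash
python3 - <<'E'
from h import *
def T(x,y,z): return onz('top',80+x/3.6,125+y/3.6,z)
far=T(92,90,.079); band=T(345,130,.09);mo=T(412,139,.079); li=T(502,153,.078); fk=T(632,188,.0635)
v1=T(488,385,.056);v2=T(710,412,.056)
for n in('far','band','mo','li','fk','v1','v2'):print(n,eval(n).round(4))
u=(mo-fk)[:2];print('mouth-fork',np.linalg.norm(u),'yaw',np.arctan2(u[1],u[0]));w=(mo-far)[:2];print(np.arctan2(-w[1],-w[0]),'light out',np.linalg.norm((mo-li)[:2]))
w=(v1-v2)[:2];print('cradle',np.linalg.norm(w),np.arctan2(w[1],w[0]),((v1+v2)/2).round(4))
for P,m in((np.r_[li[:2],.075],(251.1,170.8)),(np.r_[fk[:2],.0635],(265.3,195)),(np.r_[v1[:2],.05],(170+108/3.8,105+350/3.8)),(np.r_[v2[:2],.05],(170+190/3.8,105+490/3.8))):print(proj('side',P).round(1),m)
E
```

```text
far [0.6805 0.3541 0.079 ]
band [0.6595 0.1387 0.09  ]
mo [0.6591 0.0859 0.079 ]
li [0.6532 0.0114 0.078 ]
fk [ 0.6355 -0.0964  0.0635]
v1 [0.466  0.0065 0.056 ]
v2 [ 0.4583 -0.1729  0.056 ]
mouth-fork 0.1838100783447665 yaw 1.4419130862920264
1.4909383543555363 light out 0.0747200886901085
cradle 0.1795906019323138 1.527678422830104 [ 0.4622 -0.0832  0.056 ]
[250.2 174. ] (251.1, 170.8)
[261.3 196.5] (265.3, 195)
[197.5 197.9] (198.42105263157896, 197.10526315789474)
[218.7 233.4] (220.0, 233.94736842105263)
```

Emit:
drive_tool(series=[[0.094,[-0.62,-0.356,0.05],[0,0,1.41]],[0.094,[-0.62,-0.356,0.05],[0,0,1.41]],[0.094,[-0.62,-0.356,0.05],[0,0,1.41]],[0.094,[-0.62,-0.356,0.05],[0,0,1.41]],[0.094,[-0.62,-0.356,0.05],[0,0,1.41]]])

```text
time: 0.72
tool_pos: [0.3645, 0.3093, 0.2082]
ee_rot: [-3.141, -0.0, 1.935]
wrist_force: [-0.4, -0.3, -0.0]
width: 0.0939
finger_force: 0.0
```

```bash
cat >> h.py <<'E'
def go(P,yaw,o=None):
    "tool-frame shift and turn from the present pose to TCP P, tool down at yaw"
    o=o or robot.get_obs();r=R.from_euler('xyz',o['ee_rot']);t=R.from_euler('xyz',[np.pi,0,yaw])
    print('t',round(o['time'],2),'pos',o['tool_pos'].round(4),'rot',o['ee_rot'].round(3),'F',np.round(o['wrist_force'],2),'M',np.round(o['wrist_torque'],3),'w',round(o['width'],4),'ff',round(o['finger_force'],1))
    print('shift',r.inv().apply(np.array(P)-o['tool_pos']).round(4),'turn',(r.inv()*t).as_rotvec().round(4))
E
python3 -c "
from h import *
go([.653,.026,.18],1.468)"
```

```text
t 0.72 pos [0.3645 0.3093 0.2082] rot [-3.141 -0.     1.935] F [-0.44 -0.28 -0.04] M [-0.05   0.001  0.027] w 0.0939 ff 0.0
shift [-0.3676  0.1685  0.0281] turn [-3.000e-04 -0.000e+00  4.673e-01]
```

Emit:
drive_tool(series=[[0.07,[-0.3676,0.1685,0.028],[0,0,0.467]],[0.05,[-0.3676,0.1685,0.028],[0,0,0.467]],[0.05,[-0.3676,0.1685,0.028],[0,0,0.467]],[0.05,[-0.3676,0.1685,0.028],[0,0,0.467]],[0.05,[-0.3676,0.1685,0.028],[0,0,0.467]]])

```text
time: 1.35
tool_pos: [0.5883, 0.0922, 0.1864]
ee_rot: [-3.141, -0.0, 1.474]
wrist_force: [1.1, 0.9, -0.2]
width: 0.0507
finger_force: 0.0
```

```bash
python3 -c "
from h import *
go([.653,.026,.18],1.468)"
```

```text
t 1.35 pos [0.5883 0.0922 0.1864] rot [-3.141 -0.     1.474] F [ 1.11  0.92 -0.25] M [-0.111 -0.003  0.036] w 0.0507 ff 0.0
shift [-0.0597  0.0708  0.0063] turn [-0.0008 -0.0003  0.006 ]
```

Emit:
drive_tool(series=[[0.05,[-0.06,0.071,0.006],[0,0,0.006]],[0.05,[-0.06,0.071,0.006],[0,0,0.006]],[0.05,[-0.06,0.071,0.006],[0,0,0.006]]])

```text
time: 1.72
tool_pos: [0.6526, 0.0253, 0.179]
ee_rot: [-3.139, 0.0, 1.465]
wrist_force: [-0.3, -0.2, 0.6]
width: 0.0496
finger_force: 0.0
```

```bash
python3 -c "
from h import *
go([.653,.026,.081],1.468)
c=imaging.get_calibration('wrist');print(c)
snap('wrist','w1.png')
for P in((.653,.011,.075),(.659,.086,.075),(.6355,-.0964,.0635)):print(proj('wrist',P,c).round(1))
"
```

```text
t 1.73 pos [0.6526 0.0253 0.179 ] rot [-3.139  0.     1.465] F [-0.28 -0.19  0.57] M [-0.047  0.081  0.003] w 0.0496 ff 0.0
shift [0.0007 0.0006 0.098 ] turn [-0.003   0.0002 -0.0029]
{'intrinsics': array([[295.20004029,   0.        , 255.76922327],
       [  0.        , 295.20004029, 189.55762725],
       [  0.        ,   0.        ,   1.        ]]), 'position': array([0.66035076, 0.10967674, 0.33308967]), 'rotation': array([-0.29459773,  0.00481282, -0.10459747])}
[260.3 210.7]
[258.5 128.8]
[254.  301.2]
```

View pics/w1.png

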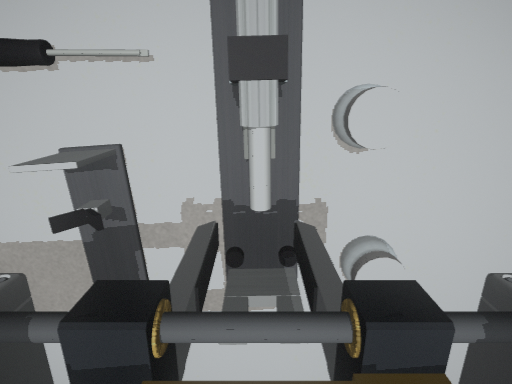

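The wrist view shows the rod running from the mouth at (260,127) to its light end at (260,210). That is within 2 px of my prediction and centred between the fingers, so I'll go down and grip.

Emit:
drive_tool(series=[[0.05,[0,0,0.05],[0,0,0]],[0.05,[0,0,0.098],[0,0,0]],[0.05,[0,0,0.098],[0,0,0]],[0.01,[0,0,0.098],[0,0,0]],[0.01,[0,0,0.098],[0,0,0]]])

```text
time: 2.4
tool_pos: [0.654, 0.0278, 0.0868]
ee_rot: [3.136, -0.001, 1.469]
wrist_force: [0.1, 0.9, 0.3]
width: 0.0335
finger_force: 0.0
```

Emit:
drive_tool(series=[[0.01,[0,0,0],[0,0,0]],[0.01,[0,0,0],[0,0,0]],[0.01,[-0.01,0,0],[0,0,0]],[0.01,[-0.025,0,0],[0,0,0]],[0.01,[-0.04,0,0],[0,0,0]]])

```text
time: 3.02
tool_pos: [0.6507, -0.0108, 0.0857]
ee_rot: [3.134, -0.005, 1.469]
wrist_force: [4.5, 4.6, 3.7]
width: 0.0193
finger_force: 30.0
```

```bash
python3 -c "
from h import *
u=np.array([.1026,.9947]);m=np.array([.659,.086])
go([*(m-.165*u),.081],1.468)
"
```

```text
t 3.02 pos [ 0.6507 -0.0108  0.0857] rot [ 3.134 -0.005  1.469] F [4.47 4.63 3.69] M [ 0.775 -0.788 -0.049] w 0.0193 ff 30.0
shift [-0.0679 -0.0018  0.0043] turn [ 0.0071 -0.0046  0.0013]
```

Emit:
drive_tool(series=[[0.01,[-0.015,0,0],[0,0,0]],[0.01,[-0.03,0,0],[0,0,0]],[0.01,[-0.045,0,0],[0,0,0]],[0.01,[-0.055,0,0],[0,0,0]],[0.01,[-0.055,0,0],[0,0,0]]])

```text
time: 3.65
tool_pos: [0.644, -0.0678, 0.0846]
ee_rot: [3.137, -0.0, 1.467]
wrist_force: [4.6, 0.5, 3.4]
width: 0.0196
finger_force: 30.0
```

```bash
python3 -c "
from h import *
u=np.array([.1026,.9947]);m=np.array([.659,.086])
go([*(m-.165*u),.081],1.468)
c=imaging.get_calibration('wrist')
snap('wrist','w2.png')
for P in((.659,.086,.075),(.6355,-.0964,.0635)):print(proj('wrist',P,c).round(1))
"
```

```text
t 3.65 pos [ 0.644  -0.0678  0.0846] rot [ 3.137 -0.     1.467] F [4.64 0.48 3.41] M [-0.063 -0.66  -0.156] w 0.0196 ff 30.0
shift [-0.0105 -0.0009  0.0036] turn [ 0.0044 -0.0003 -0.0009]
[258.  -57.9]
[250.3 275.3]
```

View pics/w2.png

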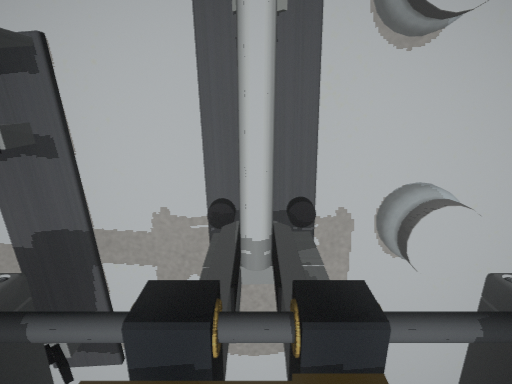

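The rod is drawn about 95 mm, runs straight along the stand (column 257), and its light end is just short of the fork. I'll release, slide back along the rod and regrip near the gutter.

Emit:
drive_tool(series=[[0.045,[0,0,0],[0,0,0]],[0.045,[0,0,0],[0,0,0]],[0.045,[0.055,0,0.002],[0,0,0]],[0.045,[0.11,0,0.003],[0,0,0]],[0.045,[0.11,0,0.003],[0,0,0]]])

```text
time: 4.32
tool_pos: [0.6521, 0.0463, 0.0784]
ee_rot: [-3.137, -0.001, 1.474]
wrist_force: [-1.0, -0.2, -0.0]
width: 0.0449
finger_force: 0.0
```

```bash
python3 -c "
from h import *
u=np.array([.1026,.9947]);m=np.array([.659,.086])
go([*(m-.045*u),.081],1.468)
"
```

```text
t 4.33 pos [0.6521 0.0463 0.0784] rot [-3.137e+00 -1.000e-03  1.474e+00] F [-1.03 -0.18 -0.04] M [-0.156  0.017  0.008] w 0.0449 ff 0.0
shift [-0.0048  0.0028 -0.0026] turn [-0.0046 -0.0005  0.006 ]
```

Emit:
drive_tool(series=[[0.045,[-0.004,0.003,-0.002],[0,0,0]],[0.045,[-0.004,0.003,-0.002],[0,0,0]],[0.01,[-0.004,0.003,-0.002],[0,0,0]],[0.01,[-0.004,0.003,-0.002],[0,0,0]],[0.01,[-0.004,0.003,-0.002],[0,0,0]]])

```text
time: 4.95
tool_pos: [0.6563, 0.0375, 0.0821]
ee_rot: [-3.142, 0.0, 1.468]
wrist_force: [0.4, -1.0, -0.7]
width: 0.0191
finger_force: 30.0
```

```bash
python3 -c "
from h import *
u=np.array([.1026,.9947]);m=np.array([.659,.086])
go([*(m-.165*u),.081],1.468)
"
```

```text
t 4.95 pos [0.6563 0.0375 0.0821] rot [-3.142  0.     1.468] F [ 0.42 -0.99 -0.67] M [-0.214  0.061  0.06 ] w 0.0191 ff 30.0
shift [-0.1165 -0.0022  0.0011] turn [-0.0001  0.0001 -0.0003]
```

Emit:
drive_tool(series=[[0.01,[-0.006,0,0],[0,0,0]],[0.01,[-0.012,0,0],[0,0,0]],[0.01,[-0.02,0,0],[0,0,0]],[0.01,[-0.028,0,0],[0,0,0]],[0.01,[-0.034,0,0],[0,0,0]]])

```text
time: 5.58
tool_pos: [0.6528, 0.0035, 0.0822]
ee_rot: [3.141, -0.0, 1.468]
wrist_force: [0.4, 1.9, -0.0]
width: 0.0191
finger_force: 30.0
```

```bash
python3 -c "
from h import *
u=np.array([.1026,.9947]);m=np.array([.661,.086])
go([*(m-.165*u),.081],1.468)
b=snap('side','s2.png')[135:225,205:315]
b=cv2.resize(np.clip(b[...,::-1].astype(float)*1.3,0,255).astype(np.uint8),None,fx=6,fy=6,interpolation=cv2.INTER_CUBIC);cv2.imwrite('pics/s2c.png',b)
"
```

```text
t 5.58 pos [0.6528 0.0035 0.0822] rot [ 3.141 -0.     1.468] F [ 0.36  1.92 -0.04] M [ 0.314 -0.062 -0.046] w 0.0191 ff 30.0
shift [-0.082  -0.0003  0.0011] turn [ 0.0002 -0.0002 -0.0002]
```

View pics/s2c.png

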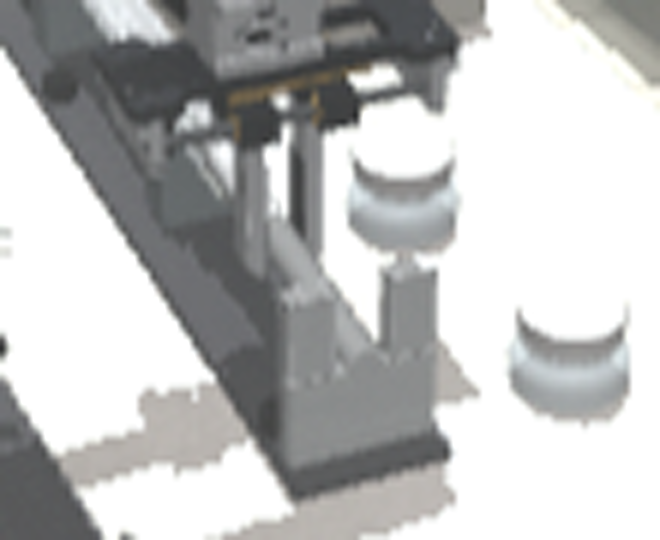

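The side crop shows the rod passing into the fork slot (around (340,330)) with almost no side force, so I'll keep pulling.

Emit:
drive_tool(series=[[0.01,[-0.015,0,0],[0,0,0]],[0.01,[-0.035,0,0],[0,0,0]],[0.01,[-0.055,0,0],[0,0,0]],[0.01,[-0.075,0,0],[0,0,0]],[0.01,[-0.08,0,0],[0,0,0]]])

```text
time: 6.25
tool_pos: [0.6442, -0.0777, 0.0818]
ee_rot: [-3.141, 0.0, 1.466]
wrist_force: [0.6, 2.8, -1.7]
width: 0.0192
finger_force: 30.0
```

Emit:
drive_tool(series=[[0.01,[0,0,0],[0,0,0]],[0.045,[0,0,0],[0,0,0]],[0.045,[0,0,0],[0,0,0]],[0.045,[0.055,0,0],[0,0,0]],[0.045,[0.11,0,0],[0,0,0]]])

```text
time: 6.88
tool_pos: [0.6561, 0.0351, 0.0824]
ee_rot: [3.141, -0.0, 1.467]
wrist_force: [1.0, -0.4, 0.2]
width: 0.0449
finger_force: 0.0
```

```bash
python3 -c "
from h import *
u=np.array([.1026,.9947]);m=np.array([.661,.086])
go([*(m-.05*u),.081],1.468)
c=imaging.get_calibration('wrist')
snap('wrist','w3.png')
for P in((.661,.086,.075),(.6365,-.0964,.0635)):print(proj('wrist',P,c).round(1))
"
```

```text
t 6.88 pos [0.6561 0.0351 0.0824] rot [ 3.141 -0.     1.467] F [ 1.03 -0.38  0.23] M [-0.063  0.122 -0.024] w 0.0449 ff 0.0
shift [ 0.0012 -0.0004  0.0014] turn [ 0.0005 -0.0003 -0.0009]
[258.6 163.1]
[250.4 393.6]
```

View pics/w3.png

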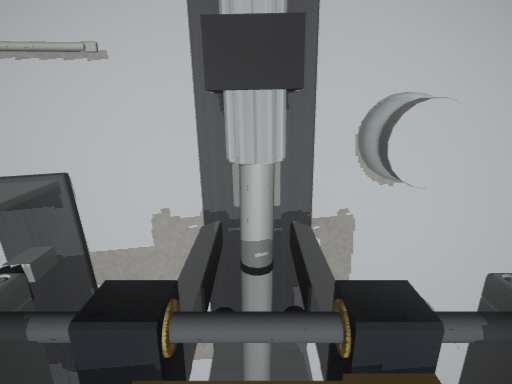

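The wrist view shows the mouth at (257,160), the steel part lying in the gutter, and the black band at (257,267) between the fingers. The band gives me the position of the steel end.

```bash
python3 -c "
from h import *
u=np.array([.1026,.9947]);m=np.array([.661,.086])
for r,n in((267,'band'),(160,'mouth')):
    p=onz('wrist',257,r,.085 if n=='band' else .09);print(n,p.round(4),'along',((p[:2]-m)@u).round(4))
"
```

```text
band [0.6542 0.0353 0.085 ] along -0.0511
mouth [0.6602 0.0991 0.09  ] along 0.0129
```

```bash
python3 -c "
from h import *
c1=imaging.get_calibration('wrist');c1=dict(c1);
def on(c,u,v,z):
    o,d=ray('wrist',u,v,c);return (o+d*(z-o[2])/d[2]).round(4)
for z in (.075,.093):print('w3 mouth',on(c1,257,160,z),'gutter end',on(c1,236,206,.07))
c1.update(position=np.array([0.66035076, 0.10967674, 0.33308967]),rotation=np.array([-0.29459773,  0.00481282, -0.10459747]))
for z in (.075,.093):print('w1 mouth',on(c1,260,127,z),'gutter end',on(c1,246,158,.07),'light',on(c1,260,210,.082))
"
```

```text
w3 mouth [0.6599 0.0963 0.075 ] gutter end [0.6447 0.0687 0.07  ]
w3 mouth [0.6602 0.0997 0.093 ] gutter end [0.6447 0.0687 0.07  ]
w1 mouth [0.6604 0.0874 0.075 ] gutter end [0.6451 0.0609 0.07  ] light [0.653  0.0143 0.082 ]
w1 mouth [0.6604 0.0889 0.093 ] gutter end [0.6451 0.0609 0.07  ] light [0.653  0.0143 0.082 ]
```

```bash
python3 -c "
from h import *
go([.6567,.037,.081],1.468)
"
```

```text
t 6.92 pos [0.6561 0.0435 0.0824] rot [ 3.141 -0.007  1.474] F [-1.02  4.32  0.4 ] M [ 0.082  0.038 -0.024] w 0.0447 ff 0.0
shift [-0.0064  0.0012  0.0014] turn [ 0.0002 -0.0066  0.0062]
```

Emit:
drive_tool(series=[[0.045,[0.002,0,0.001],[0,0,0]],[0.01,[0.002,0,0.001],[0,0,0]],[0.01,[0.002,0,0.001],[0,0,0]],[0.01,[0.002,0,0.001],[0,0,0]],[0.01,[-0.008,0,0.001],[0,0,0]]])

```text
time: 7.55
tool_pos: [0.6554, 0.0261, 0.0812]
ee_rot: [3.141, -0.001, 1.468]
wrist_force: [0.9, 1.9, -1.0]
width: 0.0193
finger_force: 30.0
```

Emit:
drive_tool(series=[[0.01,[-0.015,0,0],[0,0,0]],[0.01,[-0.03,0,0],[0,0,0]],[0.01,[-0.045,0,0],[0,0,0]],[0.01,[-0.062,0,0],[0,0,0]],[0.01,[-0.062,0,0],[0,0,0]]])

```text
time: 8.18
tool_pos: [0.6482, -0.0382, 0.0806]
ee_rot: [-3.14, 0.002, 1.466]
wrist_force: [0.4, -0.4, -2.0]
width: 0.0194
finger_force: 30.0
```

```bash
python3 -c "
from h import *
go([.6567,.037,.081],1.468)
snap('wrist','w4.png')
go([.6567,.037,.081],1.468)
"
```

```text
t 8.18 pos [ 0.6482 -0.0382  0.0806] rot [-3.140e+00  2.000e-03  1.466e+00] F [ 0.43 -0.36 -2.03] M [-0.223  0.029 -0.055] w 0.0194 ff 30.0
shift [ 0.0756  0.0006 -0.0005] turn [-0.0011  0.0016 -0.0022]
t 8.22 pos [ 0.6483 -0.0371  0.0806] rot [-3.141e+00  1.000e-03  1.467e+00] F [ 0.13 -0.8  -2.46] M [-0.234  0.069 -0.004] w 0.0197 ff 30.0
shift [ 0.0746  0.0006 -0.0004] turn [-0.0009  0.0008 -0.0014]
```

View pics/w4.png

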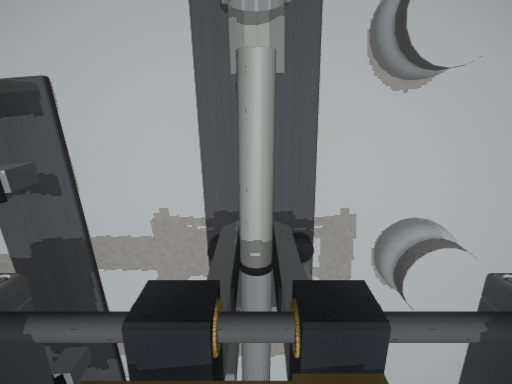

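The steel end at (257,47) is now out of the tube (its end is at row 10) and rests on the gutter. The band at row 268 is at the grip. A small lift will test the balance.

Emit:
drive_tool(series=[[0.01,[0,0,-0.003],[0,0,0]],[0.01,[0,0,-0.006],[0,0,0]],[0.01,[0,0,-0.006],[0,0,0]],[0.01,[0,0,-0.006],[0,0,0]],[0.01,[0,0,-0.006],[0,0,0]]])

```text
time: 8.85
tool_pos: [0.6486, -0.0355, 0.0869]
ee_rot: [-3.141, -0.0, 1.469]
wrist_force: [0.4, -0.9, -4.1]
width: 0.0193
finger_force: 30.0
```

```bash
python3 -c "
from h import *
T=R.from_euler('z',1.467)
c=imaging.get_calibration('wrist')
im=snap('wrist','w5.png');F=[];M=[]
for i in range(6):
    o=robot.get_obs();F.append(o['wrist_force']);M.append(o['wrist_torque']);
    if i<5: imaging.snapshot('side')
F=np.mean(F,0);M=np.mean(M,0);print('F',F.round(2),'M',M.round(3),'M along rod, across:',T.inv().apply(M).round(3))
go([.6567,.037,.081],1.468)
# band and steel end rows
g=cv2.cvtColor(im,cv2.COLOR_RGB2GRAY)[:,250:264].mean(1);d=np.diff(g)
print('end row',np.argmax(d[20:100])+20,np.argmin(d[20:100])+20,'dark rows',[int(i) for i in range(200,290) if g[i]<50])
g4=cv2.imread('pics/w4.png',0)[:,250:264].mean(1);d=np.diff(g4);print(np.argmax(d[20:100])+20,np.argmin(d[20:100])+20,[int(i) for i in range(200,290) if g4[i]<50])
# width of the rod at rows
for f in('w4','w5'):
    h=cv2.imread('pics/%s.png'%f,0)
    print(f,[(r,h[r,225:290].tolist()[::4]) for r in (60,)])
"
```

```text
F [ 0.05 -0.26 -3.7 ] M [-0.076  0.073 -0.001] M along rod, across: [ 0.065  0.084 -0.001]
t 9.15 pos [ 0.6487 -0.0357  0.087 ] rot [-3.142 -0.     1.468] F [-1.   -0.08 -3.84] M [-0.034  0.074 -0.039] w 0.0193 ff 30.0
shift [0.0731 0.0005 0.006 ] turn [-0.0001 -0.0001  0.0003]
end row 33 20 dark rows [268, 269, 270, 271, 272, 273, 274]
24 45 [268, 269, 270, 271, 272, 273, 274, 275]
w4 [(60, [80, 76, 123, 81, 119, 137, 149, 162, 172, 166, 152, 134, 117, 128, 128, 79, 77])]
w5 [(60, [80, 78, 124, 83, 116, 137, 149, 161, 171, 166, 153, 136, 116, 126, 128, 79, 79])]
```

```bash
cat >> h.py <<'E'
def load(n=14):
    T=R.from_euler('z',1.467);F=[];M=[]
    for i in range(n):
        imaging.snapshot('side');o=robot.get_obs();F.append(o['wrist_force']);M.append(T.inv().apply(o['wrist_torque']))
    F=np.array(F);M=np.array(M);print('F',F.mean(0).round(2),'sd',F.std(0).round(2),'M(rod,across,up)',M.mean(0).round(4),'sd',M.std(0).round(4))
E
python3 -c "
from h import *
load()
for f in('w4','w5'):
    g=cv2.imread('pics/%s.png'%f,0)[:,250:264].mean(1);print(f,g[30:56].astype(int))
    h=cv2.imread('pics/%s.png'%f,0).astype(int)
    for r in (90,200): print(r,h[r,230:286:2])
"
```

```text
F [ 0.04 -0.04 -4.02] sd [0.5  0.6  0.45] M(rod,across,up) [0.0443 0.0637 0.0131] sd [0.0426 0.035  0.0214]
w4 [151 151 151 152 152 152 152 152 152 152 152 152 152 152 152 153 144 159
 163 164 163 163 164 163 164 164]
90 [ 76  81  81  65  95 114 125 133 142 149 155 161 168 174 173 170 160 155
 147 138 131 120  99  77  81  78  79  78]
200 [ 78  78  78  80  75 105 126 136 144 151 158 164 164 165 166 159 151 149
 140 129 115  91  75  80  78  79  78  81]
w5 [107 107 113 125 151 152 152 152 152 152 152 152 152 152 152 153 144 159
 163 163 163 163 163 163 164 163]
90 [ 78  79  80  65  93 116 124 134 143 149 155 162 167 172 173 170 161 154
 148 139 129 121  98  78  80  77  78  81]
200 [ 79  79  77  77  76 107 125 136 144 151 159 164 164 167 165 160 151 147
 140 128 115  88  76  77  78  77  77  78]
```

The rod sits rigidly in the grip and level. Weight is about 4.0 N, and the moment suggests the balance point is about 16 mm towards the steel. I'll set it down, read the sensor bias with the jaws open, and regrip there.

Emit:
drive_tool(series=[[0.01,[0,0,0.003],[0,0,0]],[0.01,[0,0,0.0065],[0,0,0]],[0.01,[0,0,0.0065],[0,0,0]],[0.045,[0,0,0.0065],[0,0,0]],[0.045,[0.0,0,0.0065],[0,0,0]]])

```text
time: 10.48
tool_pos: [0.6494, -0.0357, 0.0816]
ee_rot: [3.14, 0.0, 1.468]
wrist_force: [0.4, 0.8, 0.1]
width: 0.0357
finger_force: 0.0
```

Emit:
drive_tool(series=[[0.045,[0.016,0,0],[0,0,0]],[0.045,[0.016,0,0],[0,0,0]],[0.045,[0.016,0,0],[0,0,0]],[0.045,[0.016,0,0],[0,0,0]]])

```text
time: 10.98
tool_pos: [0.6504, -0.0198, 0.0806]
ee_rot: [-3.142, 0.0, 1.468]
wrist_force: [-1.1, -0.1, -0.4]
width: 0.0453
finger_force: 0.0
```

```bash
python3 -c "
from h import *
load(16)
go([.65,-.02,.081],1.467)
"
```

```text
F [-0.02  0.23  0.08] sd [0.47 0.46 0.4 ] M(rod,across,up) [ 0.0688  0.0748 -0.0012] sd [0.0327 0.0291 0.0225]
t 11.78 pos [ 0.6504 -0.0197  0.0806] rot [ 3.142 -0.     1.468] F [-0.49  0.27  0.74] M [-0.076  0.056 -0.007] w 0.0451 ff 0.0
shift [-0.0003 -0.0004 -0.0004] turn [ 0.     -0.0001  0.0013]
```

The bias alone is 0.075 N·m, so the rod was really balanced about 3 mm on the light side of the first grip. I'll go back there.

Emit:
drive_tool(series=[[0.045,[-0.018,0,0],[0,0,0]],[0.045,[-0.018,0,0],[0,0,0]],[0.01,[-0.018,0,0],[0,0,0]],[0.01,[-0.018,0,0],[0,0,0]],[0.01,[-0.018,0,0],[0,0,0]]])

```text
time: 12.4
tool_pos: [0.6488, -0.0375, 0.0807]
ee_rot: [3.141, -0.0, 1.469]
wrist_force: [-0.3, 0.2, -0.6]
width: 0.0195
finger_force: 30.0
```

Emit:
drive_tool(series=[[0.01,[0,0,-0.004],[0,0,0]],[0.01,[0,0,-0.008],[0,0,0]],[0.01,[0,0,-0.008],[0,0,0]],[0.01,[0,0,-0.008],[0,0,0]]])

```text
time: 12.9
tool_pos: [0.6484, -0.0376, 0.0883]
ee_rot: [-3.141, -0.0, 1.468]
wrist_force: [0.2, -0.0, -4.8]
width: 0.0191
finger_force: 30.0
```

```bash
python3 -c "
from h import *
c=imaging.get_calibration('wrist');im=snap('wrist','w6.png')
load(24)
g=cv2.imread('pics/w6.png',0)[:,250:264].mean(1);print(g[30:70].astype(int),[int(i) for i in range(200,300) if g[i]<50])
go([.65,-.02,.14],1.467)
"
```

```text
F [ 0.02 -0.16 -4.13] sd [0.37 0.54 0.37] M(rod,across,up) [ 0.0509  0.0833 -0.0063] sd [0.0251 0.0247 0.0292]
[150 151 152 151 152 151 151 152 152 152 152 152 149 159 162 162 162 162
 162 163 162 162 162 163 163 163 163 163 163 163 163 163 163 163 164 164
 164 163 164 164] [265, 266, 267, 268, 269, 270, 271, 272]
t 14.15 pos [ 0.6485 -0.0376  0.0886] rot [-3.142 -0.     1.468] F [ 0.11  0.16 -3.82] M [-0.087  0.079 -0.021] w 0.0194 ff 30.0
shift [ 0.0177 -0.0003 -0.0514] turn [-0.     -0.0001  0.0013]
```

It is balanced now (0 to 2 mm residual, 0.42 kg). I'll lift level to clear the fork, while a script works out the cradle target.

```bash
python3 -c "
from h import *
o=robot.get_obs();p=o['tool_pos']
e=onz('wrist',257,42.5,.0926);b=onz('wrist',257,268.5,.0926);s=np.linalg.norm((e-p)[:2]);print('steel end',e.round(4),'grip from end',s.round(4),'band-end',np.linalg.norm((e-b)[:2]).round(4))
T=lambda x,y,z: onz('top',80+x/3.6,125+y/3.6,z)
print('plate',T(440,382,.083).round(4), T(410,342,.083).round(4),T(405,415,.083).round(4))
C=np.array([.4622,-.0832]);v=np.array([np.cos(1.528),np.sin(1.528)])
print('inner face pred',(C+.15*v).round(4),'target TCP',(C+(.14-s)*v).round(4))
"
```

```text
steel end [0.6584 0.072  0.0926] grip from end 0.1101 band-end 0.1186
plate [0.4633 0.041  0.083 ] [0.4928 0.068  0.083 ] [0.4357 0.0655 0.083 ]
inner face pred [0.4686 0.0667] target TCP [ 0.4635 -0.0533]
```

Emit:
drive_tool(series=[[0.01,[0,0,-0.01],[0,0,0]],[0.01,[0,0,-0.025],[0,0,0]],[0.01,[0,0,-0.045],[0,0,0]],[0.01,[0,0,-0.06],[0,0,0]],[0.01,[0,0,-0.068],[0,0,0]]])

```text
time: 14.78
tool_pos: [0.6493, -0.0378, 0.1591]
ee_rot: [3.138, 0.0, 1.468]
wrist_force: [-0.7, 0.1, -3.8]
width: 0.019
finger_force: 30.0
```

Emit:
drive_tool(series=[[0.01,[-0.005,-0.025,0],[0,0,-0.01]],[0.01,[-0.014,-0.075,0],[0,0,-0.025]],[0.01,[-0.024,-0.125,0.003],[0,0,-0.04]],[0.01,[-0.031,-0.165,0.006],[0,0,-0.055]],[0.01,[-0.0345,-0.183,0.009],[0,0,-0.06]]])

```text
time: 15.4
tool_pos: [0.4608, -0.0532, 0.1476]
ee_rot: [-3.141, -0.0, 1.528]
wrist_force: [-0.2, -0.6, -4.8]
width: 0.0192
finger_force: 30.0
```

Emit:
drive_tool(series=[[0.01,[0,0,0],[0,0,0]],[0.01,[0,0,0.01],[0,0,0]],[0.01,[0,0,0.02],[0,0,0]],[0.01,[0,0,0.028],[0,0,0]],[0.01,[0,0,0.028],[0,0,0]]])

```text
time: 16.02
tool_pos: [0.4624, -0.053, 0.1181]
ee_rot: [-3.139, -0.001, 1.528]
wrist_force: [0.6, -0.4, -3.9]
width: 0.0191
finger_force: 30.0
```

```bash
python3 -c "
from h import *
imaging.snapshot('side');imaging.snapshot('side')
go([.4635,-.0533,.061],1.528)
c=imaging.get_calibration('wrist');im=snap('wrist','w7.png');print(c['position'],c['rotation'])
C=np.array([.4622,-.0832]);v=np.array([np.cos(1.528),np.sin(1.528)]);n=np.array([v[1],-v[0]])
for z in(.008,.083):print('plate face',z,[proj('wrist',[*(C+.15*v+k*n),z],c).round(1) for k in(-.03,.03)])
print('V1 tops',[proj('wrist',[*(C+a*v+k*n),.064],c).round(1) for a in(.082,.098) for k in(-.0225,.0225)])
print('base', [proj('wrist',[*(C+.05*v+k*n),.008],c).round(1) for k in(-.035,.035)])
"
```

```text
t 16.12 pos [ 0.4632 -0.0532  0.1194] rot [-3.141 -0.     1.528] F [ 0.06  0.46 -4.13] M [-0.077  0.07  -0.045] w 0.0189 ff 30.0
shift [-0.0001  0.0004  0.0584] turn [-0.0003 -0.0002  0.0004]
[0.46508529 0.0315376  0.27346121] [-0.29410894  0.00221999 -0.04126717]
plate face 0.008 [array([222.7,  55.5]), array([295.3,  55.6])]
plate face 0.083 [array([208.6,  36.9]), array([311.5,  37. ])]
V1 tops [array([227.6, 148.2]), array([290.8, 148.3]), array([227. , 125.3]), array([291.7, 125.4])]
base [array([220.6, 173.3]), array([296.4, 173.4])]
```

View pics/w7.png

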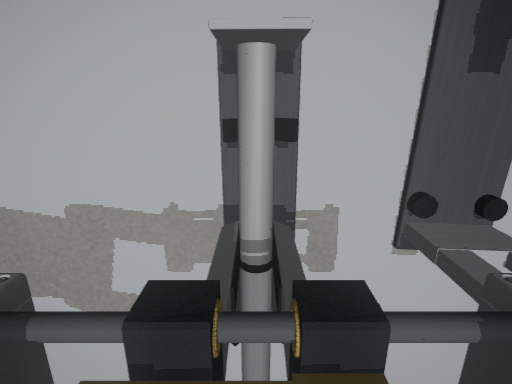

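The wrist view shows the rod (column 257) centred over the cradle. The plate's top inner edge is at row 30 against a predicted 37, and the V rest at rows 118–142 against 125–148. So the cradle is about 4.5 mm farther along +y than I had it. I'll check the numbers and lower.

```bash
python3 -c "
from h import *
go([.4632,-.047,.061],1.528)
g=cv2.imread('pics/w7.png',0).astype(int)
for r in(25,):print(r,[int(i)+180 for i in np.where(abs(np.diff(g[r,180:340]))>12)[0]])
for r in(75,100,160,180):print(r,[int(i)+200 for i in np.where(abs(np.diff(g[r,200:320]))>30)[0]])
print(g[15:60,250:264].mean(1).astype(int), g[15:60,225:232].mean(1).astype(int))
e=onz('wrist',257,44,.1234);print('end',e.round(4))
for r in(28,30,32):print('plate',r,onz('wrist',257,r,.083).round(4))
for k in((220.5,.008),(297.5,.008)):print('base side',onz('wrist',k[0],160,k[1]).round(4))
"
```

```text
t 16.18 pos [ 0.4633 -0.0533  0.1197] rot [ 3.141 -0.     1.528] F [-0.17  0.57 -4.16] M [-0.062  0.033  0.02 ] w 0.0191 ff 30.0
shift [ 0.0063 -0.0004  0.0587] turn [ 0.0004 -0.      0.0004]
25 [207, 208]
75 [217, 300]
100 [218, 299]
160 [220, 221, 296, 297]
180 [221, 222, 296]
[160 160 160 159 160 160 161 161 161 161 161 161 161 143  74  61  61  61
  60  61  60  61  61  60  61  60  60 132 151 154 154 154 154 154 155 155
 155 155 155 155 154 155 155 155 155] [160 160 160 157 161 161 161 161 161 161 161 161 161 147  86  63  61  61
  62  61  61  61  61  61  61  61  61  61  61  61  61  62  61  62  61  58
  57  57  57  58  56  56  57  57  58]
end [0.4665 0.0563 0.1234]
plate 28 [0.4672 0.0714 0.083 ]
plate 30 [0.4672 0.0704 0.083 ]
plate 32 [0.4671 0.0693 0.083 ]
base side [ 0.4304 -0.0195  0.008 ]
base side [ 0.5006 -0.0223  0.008 ]
```

Emit:
drive_tool(series=[[0.01,[0.006,0,0.005],[0,0,0]],[0.01,[0.006,0,0.02],[0,0,0]],[0.01,[0.006,0,0.038],[0,0,0]],[0.01,[0.006,0,0.05],[0,0,0]],[0.01,[0.006,0,0.053],[0,0,0]]])

```text
time: 16.8
tool_pos: [0.4629, -0.0471, 0.0656]
ee_rot: [-3.14, -0.0, 1.528]
wrist_force: [-0.3, -0.0, -3.6]
width: 0.0193
finger_force: 30.0
```

Emit:
drive_tool(series=[[0.01,[0,0,0.001],[0,0,0]],[0.01,[0,0,0.002],[0,0,0]],[0.01,[0,0,0.003],[0,0,0]],[0.01,[0,0,0.004],[0,0,0]],[0.01,[0,0,0.004],[0,0,0]]])

```text
time: 17.42
tool_pos: [0.4644, -0.0475, 0.0636]
ee_rot: [3.139, 0.0, 1.528]
wrist_force: [2.3, 0.6, -0.3]
width: 0.0194
finger_force: 30.0
```

```bash
python3 -c "
from h import *
load(4);go([.4632,-.047,.061],1.528)
im=snap('wrist','w8.png');g=cv2.cvtColor(im,cv2.COLOR_RGB2GRAY).astype(int)
print(g[15:60,250:264].mean(1).astype(int))
"
```

```text
F [2.52 0.17 1.43] sd [0.73 0.28 0.66] M(rod,across,up) [-0.355   0.1062  0.024 ] sd [0.0712 0.0165 0.0167]
t 17.62 pos [ 0.4644 -0.0475  0.0636] rot [3.139 0.    1.528] F [2.06 0.07 1.52] M [-0.136 -0.383  0.049] w 0.0192 ff 30.0
shift [ 0.0004 -0.0012  0.0026] turn [0.003  0.0003 0.0003]
[ 59  58  59  59  59  59  59  58  58  58  58  58  58  58  58  57  57  57
  58  58  58  57  57  57  57  57  57 100 149 155 155 155 155 155 155 155
 156 156 156 156 155 156 156 156 156]
```

One V flank is pushing the rod towards +x, so I'll move 3 mm that way and settle it down.

Emit:
drive_tool(series=[[0.01,[0,0.0015,0],[0,0,0]],[0.01,[0,0.003,0],[0,0,0]],[0.01,[0,0.003,0.001],[0,0,0]],[0.01,[0,0.003,0.001],[0,0,0]]])

```text
time: 18.18
tool_pos: [0.4664, -0.0474, 0.0617]
ee_rot: [3.141, -0.0, 1.528]
wrist_force: [2.0, -0.0, 0.9]
width: 0.0195
finger_force: 30.0
```

```bash
python3 -c "
from h import *
load(4);go([.4632,-.047,.061],1.528)
"
```

```text
F [ 2.32 -0.21  1.23] sd [0.34 0.38 0.23] M(rod,across,up) [-0.2895  0.1531  0.0889] sd [0.0282 0.0242 0.0156]
t 18.38 pos [ 0.4664 -0.0474  0.0616] rot [ 3.141 -0.     1.528] F [2.16 0.27 1.59] M [-0.172 -0.262  0.085] w 0.0191 ff 30.0
shift [ 0.0002 -0.0032  0.0006] turn [ 0.0004 -0.0001  0.0004]
```

Emit:
drive_tool(series=[[0.01,[0,0.0015,0],[0,0,0]],[0.01,[0,0.002,0.0005],[0,0,0]],[0.01,[0,0.002,0.0005],[0,0,0]],[0.01,[0,0.002,0.0005],[0,0,0]]])

```text
time: 18.88
tool_pos: [0.4666, -0.0474, 0.0614]
ee_rot: [-3.138, 0.0, 1.528]
wrist_force: [-4.2, -0.8, 8.0]
width: 0.0192
finger_force: 30.0
```

```bash
python3 -c "
from h import *
load(5);go([.4632,-.047,.061],1.528)
"
```

```text
F [-4.68 -0.1   7.43] sd [0.75 0.31 0.41] M(rod,across,up) [0.8525 0.2142 0.0862] sd [0.0159 0.0237 0.0148]
t 19.12 pos [ 0.4666 -0.0474  0.0615] rot [-3.138  0.     1.528] F [-4.16 -0.39  7.98] M [-0.107  0.841  0.099] w 0.0194 ff 30.0
shift [ 0.0003 -0.0035  0.0005] turn [-0.004   0.0001  0.0004]
```

It is seated, with both flanks carrying. I'll take off the preload and open.

Emit:
drive_tool(series=[[0.01,[0,-0.001,-0.001],[0,0,0]],[0.01,[0,-0.001,-0.001],[0,0,0]],[0.03,[0,-0.001,-0.001],[0,0,0]],[0.05,[0,-0.001,-0.001],[0,0,0]],[0.05,[0,-0.001,-0.001],[0,0,0]]])

```text
time: 19.75
tool_pos: [0.4672, -0.0473, 0.0619]
ee_rot: [-3.141, -0.0, 1.528]
wrist_force: [0.2, -0.5, -0.5]
width: 0.0457
finger_force: 0.0
```

Emit:
drive_tool(series=[[0.05,[0,0,0],[0,0,0]],[0.05,[0,0,-0.02],[0,0,0]],[0.05,[0,0,-0.06],[0,0,0]],[0.05,[0,0,-0.1],[0,0,0]],[0.05,[0,0,-0.12],[0,0,0]]])

```text
time: 20.38
tool_pos: [0.4682, -0.0476, 0.1849]
ee_rot: [3.137, 0.001, 1.528]
wrist_force: [-0.0, -0.2, 0.1]
width: 0.0498
finger_force: 0.0
```

```bash
python3 -c "
from h import *
for i in range(4): imaging.snapshot('side')
go([.4632,-.047,.061],1.528)
im=snap('wrist','w9.png');g=cv2.cvtColor(im,cv2.COLOR_RGB2GRAY).astype(int)
m=g[:,252:264].mean(1);d=np.diff(m);rows=[(int(i),int(d[i])) for i in range(60,290) if abs(d[i])>12];print(rows)
for r,_ in rows:print(r,'z.065',onz('wrist',258,r+.5,.065)[:2].round(4),'z.083',onz('wrist',258,r+.5,.083)[:2].round(4))
for r in(130,200):print(r,[int(i)+200 for i in np.where(abs(np.diff(g[r,200:320]))>25)[0]])
s=imaging.snapshot('side');b=s[160:260,170:300];cv2.imwrite('pics/fin.png',cv2.resize(np.hstack([b[...,::-1],im[60:160,190:320,::-1]]),None,fx=3,fy=3))
"
```

```text
t 20.57 pos [ 0.4671 -0.0474  0.1817] rot [-3.142 -0.     1.528] F [ 0.54  0.19 -0.83] M [-0.007  0.059  0.039] w 0.0501 ff 0.0
shift [ 0.0002 -0.0039  0.1207] turn [-0.0001 -0.0001  0.0003]
[(68, 87), (197, -12), (198, -68), (199, -21), (202, 19), (203, 93), (204, 14), (211, -34), (218, 19), (220, -20)]
68 z.065 [0.4708 0.0632] z.083 [0.4706 0.0614]
197 z.065 [ 0.4663 -0.0522] z.083 [ 0.4664 -0.0462]
198 z.065 [ 0.4662 -0.0532] z.083 [ 0.4664 -0.0472]
199 z.065 [ 0.4662 -0.0543] z.083 [ 0.4664 -0.0481]
202 z.065 [ 0.4661 -0.0573] z.083 [ 0.4662 -0.051 ]
203 z.065 [ 0.466  -0.0583] z.083 [ 0.4662 -0.052 ]
204 z.065 [ 0.466  -0.0594] z.083 [ 0.4662 -0.0529]
211 z.065 [ 0.4657 -0.0666] z.083 [ 0.4659 -0.0597]
218 z.065 [ 0.4654 -0.074 ] z.083 [ 0.4656 -0.0666]
220 z.065 [ 0.4653 -0.0761] z.083 [ 0.4656 -0.0685]
130 [222, 223, 244, 245, 264, 265, 286]
200 [209, 225, 226, 244, 265, 284, 285, 289, 310, 317]
```

View pics/fin.png

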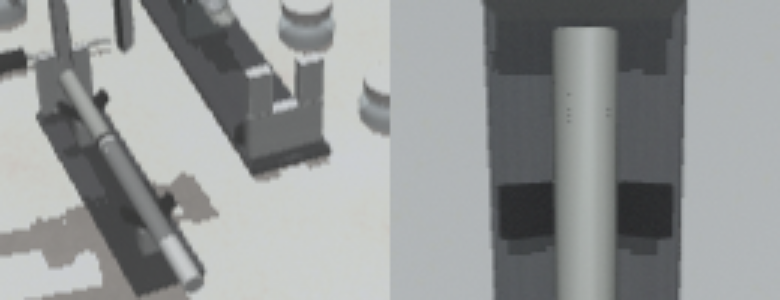

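The rod lies straight in both V rests, centred on the V, with its steel end about 8 mm from the plate. The gripper is clear, so I'll hand in.

```bash
python3 -c "
from bench import robot
print(robot.close_job())"
```

```text
the job is handed in; nothing more can be done
None
```

The rod was drawn out, gripped at its balance point (about 110 mm from the steel end), carried level and laid in both V rests with the steel end about 8 mm from the end plate; I saw no contact with anything else on the bench, and the job was handed in at about 21 s.

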